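Fetch a spacer from a valve block with sprung forceps

ROBOT

A 6-joint arm with a two-finger parallel gripper is mounted at the origin on the work surface. World frame = base frame: x ahead of the robot, y to its left, z up, the work surface at z = 0. Lengths are in m, angles in rad, forces in N, time in s.
With the tool pointing down it reaches from about 0.3 to 0.825 m from the base axis. Payload 5.4 kg.
Tool frame: the origin (TCP) lies on the centre line of the jaws, within the pads' length; the fingertips stand 8 mm ahead of it and the grasp point (between the pads) lies 11 mm behind it; z points along the fingers, y is the line along which they close (so a half turn about z gives the same grasp; the last joint's range is limited). The gripper opens to 92 mm and grips with 3 to 60 N. Pads are 20 mm wide; open, the fingers measure 128 mm over their backs; the gripper's body (75 mm by 189 mm) begins 69 mm behind the grasp point.
Start: joints at [-1.553, 0.158, 1.597, -0, 1.386, -0.21], TCP at [0.13, -0.56, 0.223] pointing down, gripper open.
Joint ranges: [-2.91, 2.91], [-0.94, 2.29], [0.18, 2.7], [-1.29, 4.43], [0.17, 2.64], [-3, 3]. Speed limits (rad/s): [2.57, 2.57, 3.14, 3.14, 3.14, 3.14].

INTERFACE

Orientations are given as a rotation vector (axis times angle).
In Python, from station import robot gives the robot as it stands.
- The arm moves only by the tool send_rows, never from a script. Its argument "series" is a list of rows, each a list of 7 numbers: the shift along the world's x, y, z as a fraction of full scale, then the turn, a rotation vector about the world's x, y, z as a fraction of full scale, then the closure, from -1 (fully open) to 1 (shut). In form: [[dx, dy, dz, ax, ay, az, grip], ...]. A call has 1 to 8 rows; each row shifts and turns the commanded pose from where the row before left it; what a row does not reach is not made up. Full scale, the value 1, is 30 mm for a shift and 0.1 rad for a turn. A row lasts 1/8 s, in which the tool goes at most 62.5 mm and 10.7 degrees, less where a joint would pass 70% of its speed; a pose out of reach is approached as far as the arm can. A call with a number of a shift or a turn outside -1 to 1 is refused whole. A call with a gripper value outside its range is refused whole. The fingers move at their own pace and stop on an object; the grip force is fixed at half the most. Time passes only in rows, so rows that do not move let the fingers close. It gives the time, the measured TCP pose, the force, the opening and the grip force at its end, in the units of the state.
- robot.read_state(): the state, without advancing time (a new reading comes with each control period).
- robot.grab_frame(name): name is "side" or "top"; returns the picture (384x512x3 uint8, red, green, blue); there is no depth.
- robot.camera_info(name): a dict with "intrinsics" (3x3 intrinsics, pixels), "k1" (the pictures are not rectified: a ray, as slopes to the right and down, at radius r is drawn at 1 + k1 r^2 times it, then the intrinsics apply), "eye" and "orientation" of the camera in the world. Camera axes: x right, y up, looking along -z (the intrinsics and any distortion apply to the point x, -y, -z); pixel columns grow to the right and rows downward; lengths in m; the calibration is good to about 2 mm. A picture is of the moment at which its call begins. camera_info takes no time and is no camera call.
- robot.sign_off(): hands the job in; it is judged then, once.
The state is a dict: "time": time; "joint_pos": joint angles; "joint_vel": joint speeds; "effort": joint torques, N m; "tool_pos": TCP position; "tcp_rot": TCP orientation; "force": force on the tool from outside, world axes, zero at the start; "torque": the same for the moment, N m; "finger_gap": opening from 0.0 (shut) to 1.0 (fully open); "grip_force": force on a finger pad.
Only numpy, scipy, OpenCV 4.12 (cv2) and the standard library are available. Lean on these libraries where they do the work, as an engineer would, in place of code of your own. Each camera call takes 0.05 s, during which the arm holds its last target. There are 200 camera calls.

TASK

A small brass spacer is lying at the bottom of the well in the white valve block. Take the sprung forceps out of their tall sleeve, stand them in the low rest and let go so that you can take them again by their finger plates, then squeeze them to lift the spacer out of the well; dip the tips into the small steel pot and let the spacer go inside it, never touching the spacer with the gripper. Finish with the spacer in the upright pot and the forceps stood upright in the low rest again, without dropping them and without disturbing the tape roll, syringe, vial and steel handle lying about.

Things in the scene. Friction and masses are not known exactly. Their poses are not given: they have to be found in the camera images.
- forceps: Plain steel sprung forceps, about 80 g, 125 mm long, standing tips down. Origin: midway between the two tips, at their lower end; z runs up to the top (z = 125 mm), y is the squeezing direction, x the thin direction; a half turn about z changes nothing. Tips: lowest 20 mm, 10 mm wide in x; relaxed, their inner faces are 28 mm and outer faces 34 mm apart.
- forceps_head (a point): Middle of the forceps' rigid head, 112 mm above the tips; axes as the forceps. The head is a block from z = 99 to 125 mm above the tips, 26 mm wide (y), 14 mm thick (x). Squeezing the head closes nothing. From the head down to the plates the bars stay within 10 mm of the middle.
- forceps_plates (a point): Midway between the two flat finger plates, 72 mm above the tips; axes as the forceps. Plates: z = 60 to 84 mm above the tips, 12 mm wide in x, 34 mm over their outer faces when relaxed. Tips move 2.6 times as far as plates: at 33 mm over the plates the forceps can be carried with the tips open, at about 28 mm they meet a 12 mm part, at 24 mm they shut.
- jaw_l (a joint): Squeeze angle of the forceps' bars (both move alike), hinged 116 mm above the tips: 0 relaxed, about 0.07 gripping the spacer, 0.12 shut. A preloaded spring opens them: pressed at mid plate they start to give at about 3 N and take about 6 N at 0.07, near the plates' upper edge half as much again; 20 to 25 N on the plates then grips a part firmly.
- spacer: Brass spacer, an upright cylinder 12 mm in diameter and 14 mm tall, 12 g, standing on the floor of the well, at most 2 mm (x) and 3 mm (y) from its middle. Origin: centre of its lower face, z up.
- holder: Tall aluminium sleeve, fixed, 93 mm high, 26 by 50 mm outside, in which the forceps start, on a foot 60 by 76 mm and 5 mm thick. Its pocket is 18 mm (x) by 42 mm (y), open at the top, floor 5 mm above the table, so only the head and the uppermost few mm of the bars stand out; the finger plates are inside. Origin: centre of the underside, z up.
- rest: Low aluminium rest, fixed, 45 mm high, 30 by 56 mm outside, on a foot 64 by 80 mm and 5 mm thick. Its pocket is 18 mm (x) by 42 mm (y), open at the top, floor 5 mm above the table; forceps stood in it keep their finger plates clear above it. The forceps' y goes along the rest's y. Origin: centre of the underside, z up.
- well: White valve block, fixed, 90 mm (x) by 120 mm (y) by 72 mm high, with connecting stubs on its sides. The well is in the middle of its top: a pocket 20 mm (x) by 42 mm (y), 42 mm deep, floor 30 mm above the table; bolt heads 2 mm high stand at the four corners of the top. Origin: centre of the underside, z up.
- well_mouth (a point): Centre of the well's mouth in the block's top face, 72 mm above the table; axes as the block.
- pot: Small open round steel pot, loose, 0.18 kg, 38 mm high, about 72 mm across at the rim and somewhat narrower at the foot, wall 3 mm, inner floor about 5 mm up. Origin: centre of the underside, z up.
- tape: Bystander: roll of tape lying flat, 52 mm across, 19 mm high. Origin: centre of the underside.
- syringe: Bystander: syringe lying along its x axis, 125 mm long, 18 mm high. Origin: under its barrel.
- vial: Bystander: small glass vial, 24 mm across, 45 mm high, standing. Origin: centre of the underside.
- handle: Bystander: steel laryngoscope handle lying down, about 127 mm long, 28 mm thick. Origin: under its middle.
Mind the look-alikes: they are no part of the job. What is shaped like the forceps but red or turquoise is not meant.

How it is judged:
On the way, in this order (a step that is already met when the one before it is completed fails the run):
1. the forceps stand upright in the low rest and have been let go (z of forceps in the frame of rest between -0.002 and 0.012 m and horizontal distance between forceps and rest below 0.012 m and angle between forceps's own z axis and vertical below 0.3 rad and contact force between the fingers and forceps below 0.1 N), for 0.2 s.
2. the spacer, gripped between the forceps' tips, is lifted clear of the well (contact force between spacer and forceps above 0.3 N and z of spacer in the frame of well_mouth above 0.005 m), for 0.1 s.
3. the forceps' tips, still gripping the spacer, are dipped into the pot below its rim (contact force between spacer and forceps above 0.3 N and z of forceps in the frame of pot below 0.033 m and horizontal distance between forceps and pot below 0.03 m), for 0.1 s.
At the end, for the whole second after the job is handed in: The spacer lies at rest inside the pot (origin less than 22 mm above the pot's underside and within 34 mm of its axis), the pot stands upright on the table, and the forceps stand in the low rest, tips on its floor (within 7 mm), upright within 0.3 rad, within 12 mm of its middle, at rest and let go (all of step 1 and z of spacer in the frame of pot between 0 and 0.022 m and horizontal distance between spacer and pot below 0.034 m and linear speed of each of spacer, forceps below 0.02 m/s and angle between pot's own z axis and vertical below 0.1 rad and height (world z) of pot below 0.006 m and contact force between spacer and forceps below 0.05 N); the robot touches nothing.
It fails at once if the gripper touches the spacer (contact force between the fingers and spacer above 0.3 N).
It fails at once if the forceps are dropped or tipped over (angle between forceps's own z axis and vertical above 1 rad).
It fails at once if the tape roll, syringe, vial or handle is shoved more than 30 mm or knocked over (distance of any of tape, syringe, vial, handle from where it was at the start of the episode above 0.03 m).
It also fails if it takes over 69 s, if anything falls off the work surface, if the arm or the gripper's body presses on something with over 40 N, if the wrist force passes 120 N, or if a joint passes its speed limit or range.

## Working session

There is one attempt and no reset: what is moved stays moved. The work goes in short steps, Python scripts to look and compute and a tool call to move; the robot and the scene stay as the last step left them, time stands still between calls to the robot, and variables do not carry over. Pictures are saved under pics/ and viewed, at most 10 in all, crops included, and the job is handed in when it is done.

Besides the shell and the picture viewer there is one more tool, called after ">>>" as name(argument=value, ...) on one line, values as JSON. send_rows: Moves the arm, as the interface text tells. Its arguments: {"type":"object","properties":{"series":{"type":"array","items":{"type":"array","items":{"type":"number","minimum":-1,"maximum":1}}}},"required":["series"]}

```bash
mkdir -p pics && ls && python3 - <<'E'
from station import robot
import cv2, json
s=robot.read_state(); print(s)
for n in ("side","top"):
    i=robot.camera_info(n); print(n,i)
    cv2.imwrite(f"pics/{n}0.png",cv2.resize(robot.grab_frame(n)[:,:,::-1],(768,576),interpolation=cv2.INTER_CUBIC))
    
E
```

```text
pics
{'time': 0.0, 'joint_pos': array([-1.55310166e+00,  1.59037632e-01,  1.59820266e+00,  1.17760574e-05,
        1.38618331e+00, -2.10092319e-01]), 'joint_vel': array([-0.00014297,  0.00035906,  0.00249343,  0.00141803, -0.00124159,
        0.00068311]), 'effort': array([ 4.81428578e-04, -3.85558641e+01, -3.22118533e+01,  7.02694058e-02,
        3.75534897e-02, -1.25080437e-04]), 'tool_pos': array([ 0.12982434, -0.55954129,  0.22164012]), 'tcp_rot': array([-3.11942953e+00, -3.56823509e-01, -2.94172348e-04]), 'force': array([-0.19127749, -0.03033899,  0.1899667 ]), 'torque': array([0.00760352, 0.04269996, 0.00067542]), 'grip_force': 0.0, 'finger_gap': 0.9991326241601938}
side {'intrinsics': array([[477.67653866,   0.        , 260.06198139],
       [  0.        , 477.67653866, 198.19552023],
       [  0.        ,   0.        ,   1.        ]]), 'k1': 0.005703893000117682, 'eye': array([-0.02311209,  0.56615337,  0.9336547 ]), 'orientation': array([ 0.3734084 , -0.8409459 , -2.20795099])}
top {'intrinsics': array([[462.257582  ,   0.        , 257.18424297],
       [  0.        , 462.257582  , 189.16683231],
       [  0.        ,   0.        ,   1.        ]]), 'k1': -0.11939741647013354, 'eye': array([0.40200693, 0.05179377, 1.14217397]), 'orientation': array([ 0.08293355, -0.13878938, -1.54306274])}
```

View pics/top0.png

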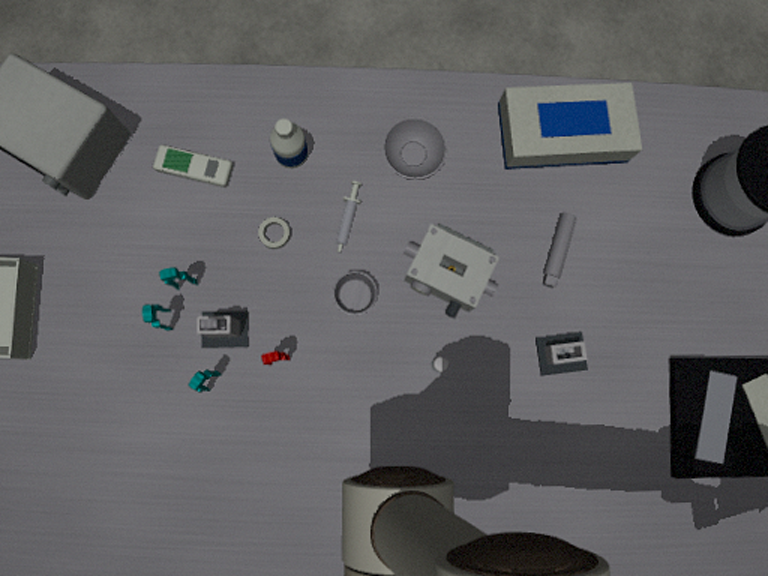

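View pics/side0.png

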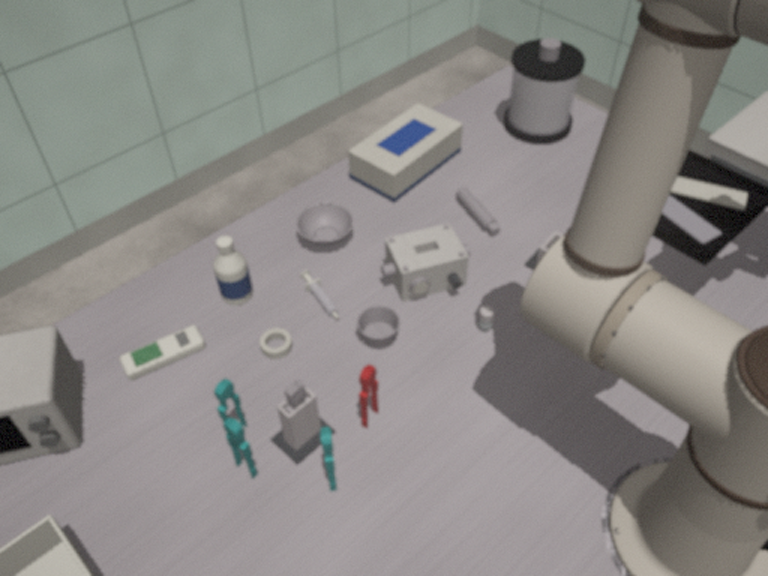

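Top view (768×576 scale): sleeve with forceps at (222,325), rest (562,353), well block (452,265), pot (356,291), vial (440,364), tape (274,232). Turquoise and red look-alikes stand around the sleeve. The side view agrees, with the rest partly hidden by the arm. Next step is a composite of crops for precise corners.

```bash
cat > h.py <<'E'
from station import robot
import numpy as np, cv2
from scipy.spatial.transform import Rotation as R
def cam(n):
    i=robot.camera_info(n); return np.array(i["intrinsics"]),np.array([i["k1"],0,0,0.]),np.array(i["eye"]),R.from_rotvec(i["orientation"]).as_matrix()
def ray(n,px):
    K,d,e,M=cam(n)
    u=cv2.undistortPoints(np.array(px,float).reshape(-1,1,2),K,d).reshape(-1,2)
    return e,np.c_[u[:,0],-u[:,1],-np.ones(len(u))]@M.T
def plane(n,px,z):
    e,v=ray(n,px); return e+v*((z-e[2])/v[:,2])[:,None]
def proj(n,P):
    K,d,e,M=cam(n); q=(np.array(P,float).reshape(-1,3)-e)@M
    return cv2.projectPoints((q*[1,-1,-1]).reshape(-1,1,3),np.zeros(3),np.zeros(3),K,d)[0].reshape(-1,2)
def two(p1,p2):
    A=[];b=[]
    for n,p in (("top",p1),("side",p2)):
        e,v=ray(n,[p]);v=v[0]/np.linalg.norm(v);Q=np.eye(3)-np.outer(v,v);A.append(Q);b.append(Q@e)
    x=np.linalg.lstsq(np.vstack(A),np.hstack(b),rcond=None)[0]; return x
def tile(items,name):
    # items: (img, cx, cy, half w, half h) ; each tile 400x300
    T=[cv2.resize(im[cy-h:cy+h,cx-w:cx+w],(400,300),interpolation=cv2.INTER_CUBIC) for im,cx,cy,w,h in items]
    out=np.vstack([np.hstack(T[:2]),np.hstack(T[2:4])]); cv2.imwrite(name,out[:,:,::-1])
E
python3 - <<'E'
from h import *
t=robot.grab_frame("top");s=robot.grab_frame("side")
np.savez("f0",t=t,s=s)
tile([(t,148,216,32,24),(t,301,177,40,30),(t,374,235,32,24),(s,200,270,60,45)],"pics/c1.png")
for n,p,z in (("holder",(148,216),.09),("rest",(378,235),.045),("well",(302,178),.072),("pot",(237,194),.038),("vial",(293,243),.04),("tape",(183,155),.01)): print(n,plane(n and "top",[p],z))
E
```

```text
holder [[0.48402784 0.26326821 0.09      ]]
rest [[ 0.45537911 -0.2796423   0.045     ]]
well [[ 0.58465533 -0.08996949  0.072     ]]
pot [[0.54693082 0.06241005 0.038     ]]
vial [[ 0.43251965 -0.07411428  0.04      ]]
tape [[0.64506233 0.20024234 0.01      ]]
```

View pics/c1.png

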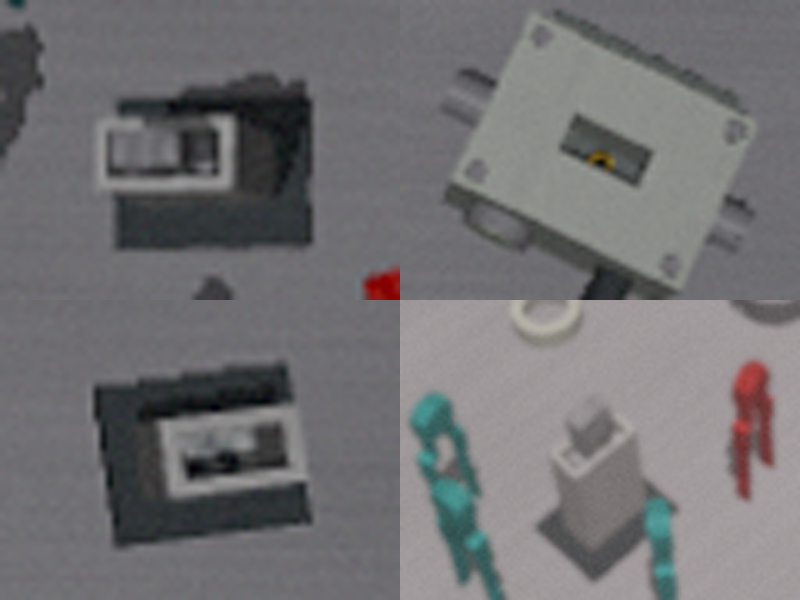

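The crops show the forceps' head in the left part of the sleeve mouth, the spacer (yellow) slightly below the middle of the well as drawn, and the empty rest. Next I'll measure rims and corners by contours.

```bash
cat > m.py <<'E'
from h import *
f=np.load("f0.npz");t=f["t"];S=8
def up(x0,y0,x1,y1): return cv2.resize(t[y0:y1,x0:x1],None,fx=S,fy=S,interpolation=cv2.INTER_CUBIC)
def rep(lbl,m,x0,y0,z,ctr=None):
    cs,_=cv2.findContours(m.astype(np.uint8),cv2.RETR_EXTERNAL,cv2.CHAIN_APPROX_NONE)
    c=max(cs,key=cv2.contourArea).reshape(-1,2)
    P=plane("top",(c+.5)/S-.5+[x0,y0],z)[:,:2]
    (cx,cy),(w,h),a=cv2.minAreaRect((P*1000).astype(np.float32))
    if w<h: a+=90
    a=(a+90)%180-90
    print(lbl,"ctr",round(cx,1),round(cy,1),"size",round(w,1),round(h,1),"long axis yaw deg",round(a,1)); return c
g=lambda im:im.min(2)
I=up(126,200,160,230); rep("sleeve rim",g(I)>140,126,200,.093)
I=up(390-10-26,220,400,252); rep("rest rim",g(I)>140,354,220,.045)
I=up(260,140,345,215); rep("block top",g(I)>140,260,140,.072)
I=up(285,165,320,192); m=g(I)<135
rep("well pocket",m,285,165,.072)
y=(I[:,:,0].astype(int)-I[:,:,2]>50); rep("spacer top",y,285,165,.044)
I=up(215,175,262,215); 
print("fg",[int(v) for v in I[:,int((237-215)*S),0][::12]])
K=proj("top",[[.484,.263,.13]]);print(K)
E
python3 m.py; python3 - <<'E'
from h import *
f=np.load("f0.npz")
for p in ((131.5,210.7),(153.4,210.4),(154.4,222),(131.7,222.4)): print("sl",plane("top",[p],.093)[0]*1000)
# tile2 scale 5 orig (261,147)
for p in ((575,113),(654,152),(640,187),(560,150)): print("well",plane("top",[(261+(p[0]-400)/5,147+p[1]/5)],.072)[0]*1000)
for p in ((158,422),(297,405),(307,478),(170,498)): print("rest",plane("top",[(342+p[0]/6.25,211+(p[1]-300)/6.25)],.045)[0]*1000)
print("spacer",plane("top",[(261+200/5,147+160/5)],.044)*1000)
print("red,teal bases/heads",plane("top",[(272/1.5,358/1.5),(172/1.5,275/1.5),(150/1.5,314/1.5),(202/1.5,380/1.5)],.12)*1000)
M=R.from_rotvec(robot.read_state()["tcp_rot"]).as_matrix();print(M)
t,s=f["t"],f["s"]
tile([(t,237,194,32,24),(s,252,217,32,24),(s,199,268,24,18),(t,148,216,20,15)],"pics/c2.png")
E
```

```text
sleeve rim ctr 482.6 276.6 size 23.5 48.3 long axis yaw deg -86.9
rest rim ctr 445.3 -261.5 size 21.7 11.7 long axis yaw deg 46.1
block top ctr 555.6 -67.4 size 34.9 8.6 long axis yaw deg 65.4
well pocket ctr 588.4 -89.6 size 46.3 24.4 long axis yaw deg 66.0
spacer top ctr 588.6 -91.0 size 11.7 6.6 long axis yaw deg 75.5
fg [117, 115, 116, 96, 105, 63, 70, 75, 113, 121, 122, 121, 119, 118, 115, 117, 117, 118, 117, 114, 121, 102, 56, 111, 114, 114, 111]
[[144.55245304 214.4935824 ]]
sl [494.78785693 301.09530181  93.        ]
sl [496.90132235 250.99331844  93.        ]
sl [470.58370356 247.38431142  93.        ]
sl [468.17086556 299.13441025  93.        ]
well [604.37921546 -75.54403259  72.        ]
well [ 586.76822177 -113.26889283   72.        ]
well [ 569.84289204 -106.69698546   72.        ]
well [586.42978061 -68.60419274  72.        ]
rest [ 465.68910181 -253.22785491   45.        ]
rest [ 473.2884641  -308.50723104   45.        ]
rest [ 445.11948231 -312.15751414   45.        ]
rest [ 436.56395097 -257.77876438   45.        ]
spacer [[586.91003877 -91.26253409  44.        ]]
red,teal bases/heads [[433.82955853 181.22345716 120.        ]
 [552.71730423 336.3759309  120.        ]
 [493.37943719 365.69611817 120.        ]
 [398.75706524 282.5913048  120.        ]]
[[ 9.74155925e-01  2.25876585e-01 -4.07676118e-05]
 [ 2.25876485e-01 -9.74155294e-01  1.13020078e-03]
 [ 2.15571907e-04 -1.11020023e-03 -9.99999360e-01]]
```

View pics/c2.png

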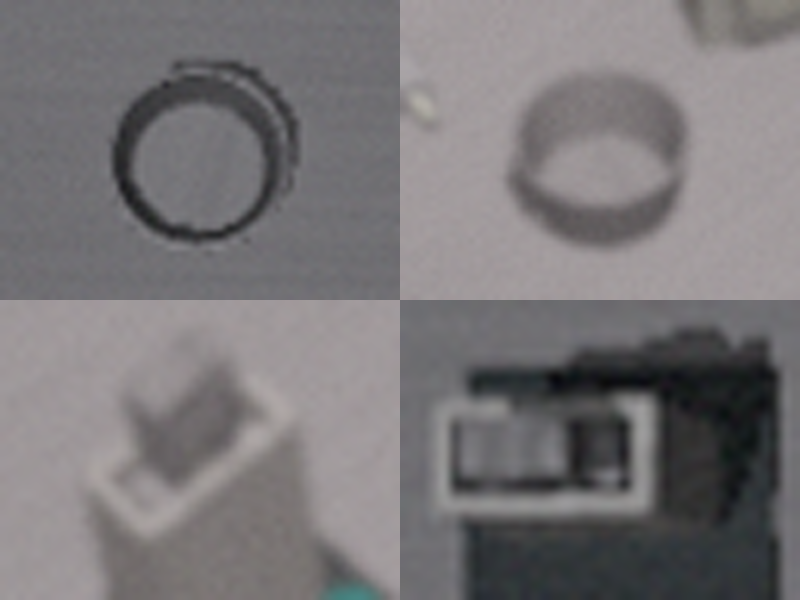

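Measurements against the given sizes:

| Item | Centre (mm) | Long axis yaw | Size check |
|---|---|---|---|
| Sleeve | (482.6, 274.7) | -87.3° | rim about 50×26 ✓ |
| Rest | (455.2, -282.9) | -81.6° | 55.4×29.8 ✓ |
| Well mouth | (587, -91) | 66° | 41.6 long ✓ |
| Spacer | about (586, -91) | – | near the middle of the well |
| Pot | (546, 60) | – | rim about 72 ✓ |

The last crops show the head top at about (139,216) px in top and (197,259) in side. Moving towards the sleeve now.

>>> send_rows(series=[[0.42,1,0,0,0,-0.9,-0.3],[0.42,1,0,0,0,-0.9,-0.3],[0.42,1,0,0,0,0,-0.3],[0.42,1,0,0,0,0,-0.3],[0.42,1,0,0,0,0,-0.3],[0.42,1,0,0,0,0,-0.3],[0.42,1,0,0,0,0,-0.3],[0.42,1,0,0,0,0,-0.3]])

```text
time: 1.2
tool_pos: [0.2309, -0.319, 0.2225]
tcp_rot: [-3.141, -0.075, -0.0]
force: [-0.1, 0.4, -0.5]
finger_gap: 0.651
grip_force: 0.0
```

>>> send_rows(series=[[0.42,1,0,0,0,0,-0.3],[0.42,1,0,0,0,0,-0.3],[0.42,1,0,0,0,0,-0.3],[0.42,1,0,0,0,0,-0.3],[0.42,1,0,0,0,0,-0.3],[0.42,1,0,0,0,0,-0.3],[0.42,1,0,0,0,0,-0.3],[0.42,1,0,0,0,0,-0.3]])

```text
time: 2.2
tool_pos: [0.3317, -0.0791, 0.2226]
tcp_rot: [3.14, 0.075, 0.0]
force: [0.5, -0.8, -0.5]
finger_gap: 0.647
grip_force: 0.0
```

```bash
python3 - <<'E'
from h import *
s=robot.read_state();print(s["time"],s["tool_pos"],R.from_rotvec(s["tcp_rot"]).as_matrix()[:,1],s["finger_gap"],s["joint_pos"])
c=np.array([482.6,274.7]);y=np.array([.047,-.999]);x=np.array([.999,.047])
for dz in (.13,.104):
  P=[np.r_[(c+a*7*x+b*13*y)/1000,dz] for a,b in ((1,-1),(1,1),(-1,1),(-1,-1),(0,0))]
  print("top tile4",((proj("top",P)-[128,201])*10+[400,300]).round(0).tolist())
  print("side tile3",((proj("side",P)-[175,250])*8.333+[0,300]).round(0).tolist())
P=[np.r_[(c+a*13*x+b*25*y)/1000,.093] for a,b in ((1,-1),(1,1),(-1,1),(-1,-1))]
print("rim top tile4",((proj("top",P)-[128,201])*10+[400,300]).round(0).tolist())
print("rim side tile3",((proj("side",P)-[175,250])*8.333+[0,300]).round(0).tolist())
t=robot.grab_frame("top");sd=robot.grab_frame("side");np.savez("f1",t=t,s=sd)
tile([(t,374,235,24,18),(sd,360,170,32,24),(t,301,177,24,18),(sd,285,170,40,30)],"pics/c3.png")
print("rest side",proj("side",[[.455,-.283,.045]]))
E
```

```text
2.2 [ 0.33165902 -0.07908732  0.22257632] [ 4.76506461e-02 -9.98864036e-01  2.33168890e-04] 0.6473643857648836 [-5.93408684e-01 -5.25491546e-01  2.18789447e+00 -1.92973331e-05
  1.47882560e+00  9.29720680e-01]
top tile4 [[454.0, 409.0], [571.0, 407.0], [571.0, 471.0], [453.0, 473.0], [512.0, 440.0]]
side tile3 [[122.0, 357.0], [201.0, 294.0], [239.0, 326.0], [159.0, 390.0], [181.0, 342.0]]
top tile4 [[480.0, 420.0], [595.0, 418.0], [594.0, 480.0], [479.0, 482.0], [537.0, 450.0]]
side tile3 [[134.0, 417.0], [212.0, 355.0], [249.0, 386.0], [171.0, 450.0], [192.0, 402.0]]
rim top tile4 [[438.0, 399.0], [657.0, 395.0], [656.0, 509.0], [437.0, 513.0]]
rim side tile3 [[87.0, 458.0], [236.0, 338.0], [304.0, 396.0], [155.0, 518.0]]
rest side [[369.62890792 160.52873764]]
```

View pics/c3.png

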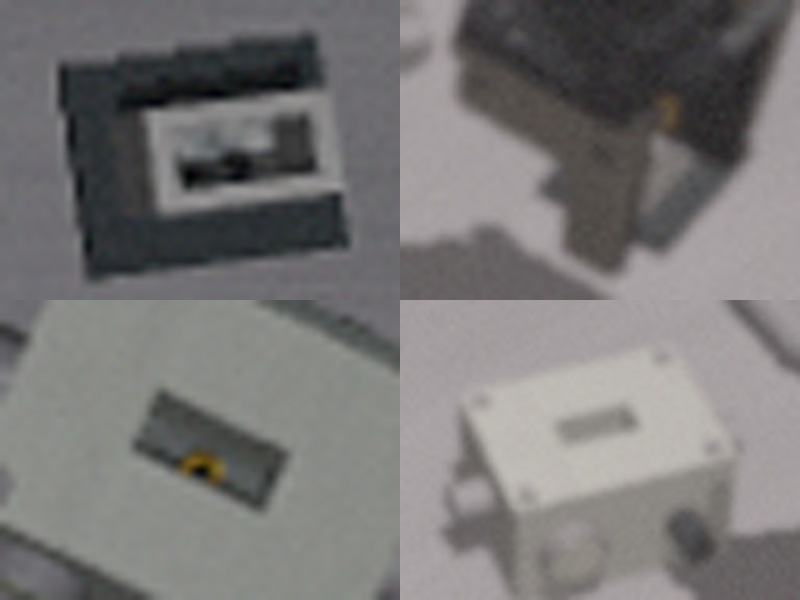

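This crop shows the well and spacer clearly: in the top view the well is centred at about (302.3,177.2) px and the spacer ring at about (301.2,179.9). The rest is crisp in the top view and hidden by the arm in the side view. The side camera disagrees slightly with top at the sleeve, by about 2 px. Continuing to above the head, then I'll check the gripper against it.

>>> send_rows(series=[[0.42,0.98,0,0,0,0,-0.3],[0.42,0.98,0,0,0,0,-0.3],[0.42,0.98,0,0,0,0,-0.3],[0.42,0.98,0,0,0,0,-0.3],[0.42,0.98,0,0,0,0,-0.3],[0.42,0.98,0,0,0,0,-0.3],[0.42,0.98,0,0,0,0,-0.3],[0.42,0.98,0,0,0,0,-0.3]])

```text
time: 3.3
tool_pos: [0.4328, 0.1551, 0.2225]
tcp_rot: [3.14, 0.074, -0.0]
force: [0.2, -0.4, -0.4]
finger_gap: 0.649
grip_force: 0.0
```

>>> send_rows(series=[[0.42,0.98,0,0,0,0,-0.3],[0.42,0.98,0,0,0,0,-0.3],[0.42,0.98,0,0,0,0,-0.3],[0.42,0.98,0,0,0,0,-0.3],[0,0,-1,0,0,0,-0.3],[0,0,-1,0,0,0,-0.3],[0,0,0,0,0,0,-0.3]])

```text
time: 4.18
tool_pos: [0.4811, 0.2711, 0.1599]
tcp_rot: [3.139, 0.074, -0.009]
force: [-0.1, -0.5, 0.5]
finger_gap: 0.648
grip_force: 0.0
```

```bash
python3 - <<'E'
from h import *
s=robot.read_state();print(s["time"],s["tool_pos"],R.from_rotvec(s["tcp_rot"]).as_matrix()[:,1])
t=robot.grab_frame("top");sd=robot.grab_frame("side");np.savez("f2",t=t,s=sd)
tile([(t,148,210,32,24),(sd,205,255,44,33),(sd,365,160,32,24),(sd,200,265,24,18)],"pics/c4.png")
p=lambda x,y:(277+x/8.3333,159+(y-300)/8.3333)
W=plane("top",[p(157,390),p(288,455),p(265,515),p(133,447)],.072)*1000;print("well",W.round(1).tolist(),W.mean(0))
print("spacer",plane("top",[p(202,474)],.044)*1000)
p=lambda x,y:(350+x/8.3333,217+y/8.3333)
W=plane("top",[p(145,112),p(337,92),p(347,188),p(160,212)],.045)*1000;print("rest",W.round(1).tolist(),W.mean(0))
p=lambda x,y:(245+(x-400)/5,140+(y-300)/5)
W=plane("side",[p(555,420),p(632,405),p(638,430),p(563,445)],.072)*1000;print("well side",W.round(1).tolist(),W.mean(0))
W=plane("side",[p(460,405),p(668,345),p(738,455),p(520,515)],.072)*1000;print("block side",W.round(1).tolist(),W.mean(0))
p=lambda x,y:(261+(x-400)/5,147+y/5)
W=plane("top",[p(532,12),p(757,125),p(677,290),p(453,183)],.072)*1000;print("block top",W.round(1).tolist(),W.mean(0))
E
```

```text
4.175 [0.48108775 0.27112548 0.15986163] [ 0.04713266 -0.99888701  0.0018014 ]
well [[603.9, -75.2, 72.0], [586.3, -112.7, 72.0], [568.9, -106.2, 72.0], [587.3, -68.5, 72.0]] [586.58059587 -90.64916806  72.        ]
spacer [[584.7686573  -91.86473713  44.        ]]
rest [[465.9, -253.5, 45.0], [472.7, -310.8, 45.0], [444.9, -313.5, 45.0], [437.1, -257.8, 45.0]] [ 455.18034735 -283.89051349   45.        ]
well side [[601.0, -73.6, 72.0], [581.0, -110.3, 72.0], [565.9, -99.0, 72.0], [585.1, -63.5, 72.0]] [583.28034519 -86.61161595  72.        ]
block side [[643.5, -46.0, 72.0], [599.7, -157.4, 72.0], [517.7, -122.4, 72.0], [564.9, -13.0, 72.0]] [581.49056583 -84.70935504  72.        ]
block top [[652.6, -54.6, 72.0], [601.2, -162.6, 72.0], [521.5, -124.5, 72.0], [569.3, -18.3, 72.0]] [586.14469842 -89.98933637  72.        ]
```

View pics/c4.png

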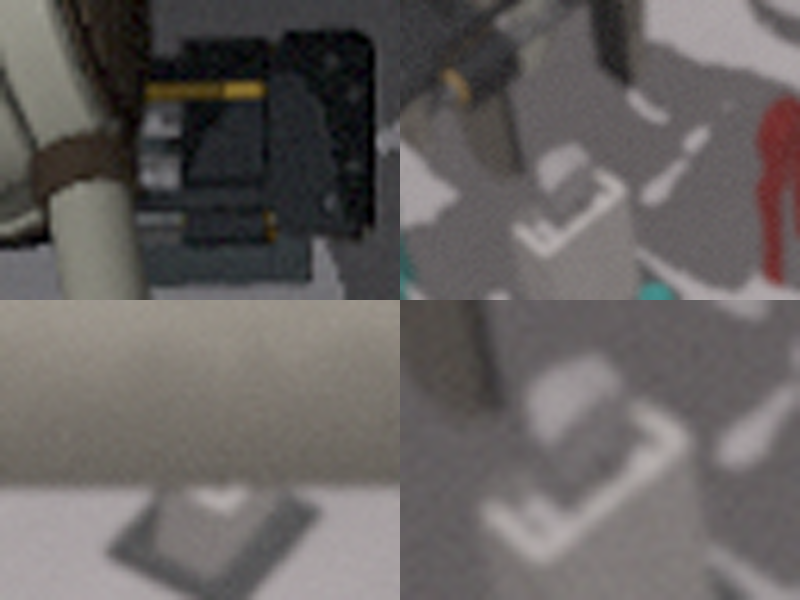

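Tile 2 shows both fingers straddling the forceps' head: left fingertip about (187,262) px and right about (213,241) in the side view. The side camera sits about 4–5 mm off top consistently, so I'll use the known fingertips to see which is right.

```bash
python3 - <<'E'
from h import *
c=np.array([481.1,271.1]);y=np.array([.0471,-.9989]);x=np.array([.9989,.0471])
for sgn in (-1,1):
  for b in (29.8,47.8):
    for a in (-10,10):
      P=np.r_[(c+a*x+sgn*b*y)/1000,.152]
      q=proj("side",[P])[0]; print(sgn,b,a,"tile2",((q-[161,222])*4.545+[400,0]).round(0))
for z in (.185,):pass
E
```

```text
-1 29.8 -10 tile2 [529. 172.]
-1 29.8 10 tile2 [499. 146.]
-1 47.8 -10 tile2 [497. 197.]
-1 47.8 10 tile2 [467. 171.]
1 29.8 -10 tile2 [630.  92.]
1 29.8 10 tile2 [600.  67.]
1 47.8 -10 tile2 [660.  68.]
1 47.8 10 tile2 [630.  44.]
```

```bash
python3 - <<'E'
from h import *
for o,pts in (((175,250),[(90,175),(142,232),(297,117)]),((176,247),[(85,208),(140,262),(290,140)])):
    q=np.array(pts)/8.3333+o
    W=plane("side",q,.093)*1000; print(W.round(1).tolist(),"ctr from diag",((W[0]+W[2])/2).round(1))
# head top centre in side
for o,pts in (((175,250),[(125,95),(180,40),(235,60)]),((176,247),[(125,95),(180,55),(222,68)])):
    print("head",(plane("side",np.array(pts)/8.3333+o,.13)*1000).round(1).tolist())
# finger edges in side image f2: print gray rows near tips, upsampled
f=np.load("f2.npz");g=f["s"].astype(int).mean(2)
np.set_printoptions(linewidth=200)
print(g[248:268,170:192].astype(int)); print(g[228:246,200:220].astype(int))
E
```

```text
[[489.8, 303.0, 93.0], [467.6, 303.9, 93.0], [467.2, 254.6, 93.0]] ctr from diag [478.5 278.8  93. ]
[[487.3, 303.8, 93.0], [465.3, 303.7, 93.0], [467.4, 253.9, 93.0]] ctr from diag [477.4 278.9  93. ]
head [[479.6, 294.3, 130.0], [483.1, 274.5, 130.0], [469.0, 268.5, 130.0]]
head [[484.0, 288.3, 130.0], [484.0, 271.1, 130.0], [473.8, 266.2, 130.0]]
[[ 94  95  94  88  80  79  76  76  75  79  75  74  77  66  63  63  79  90  98  94 100  94]
 [ 96  99  95  89  85  78  73  77  78  77  77  76  76  71  64  55  74  91  97  96  99  99]
 [ 99  98  94  95  86  73  78  76  74  77  79  76  77  73  64  59  72  88  98  99  93  92]
 [100  98  94  97  90  84  80  76  76  76  76  76  77  75  65  58  67  86  94  96  95  99]
 [ 95  94  95  94  95  86  80  78  75  77  79  75  74  71  69  59  66  82  95  94  94  98]
 [ 97  96  93  96  90  86  78  77  77  77  77  71  75  75  72  58  60  76  94  92  98  97]
 [ 97  97  97  98  96  90  86  78  73  78  73  77  75  75  72  65  57  75  90  92  97  97]
 [ 97  93  96  95  97  96  88  79  78  76  79  79  73  77  68  65  58  66  88  95  94 101]
 [ 99  97  97  99  9
[... 1867 characters left out ...]
57  80  86  94  93  96  99  97  96]
 [ 94  97  99  96  95  88  74  59  49  42  36  57  68  87  93  92  94  95  98  96]
 [ 96  97  97  96  98  97  88  80  68  56  41  57  75  88  91 100  97  97  99  93]
 [ 97  97  98  99  95  98  95  91  78  74  58  69  80  92  97  95  95  96  98  95]
 [ 97  98  96  97  96  96  99  97  90  84  83  98 106 104  98  93  96  96  98  97]
 [100  98  96  97  96  98  96  97  92  95  98 124 132 126 108 102  93  92  97  99]
 [ 95  94  97  94  92  95  97  96  98  95 107 132 147 145 125 106  98  93  96  96]
 [ 94  98  95 100  96  93  97  97  96  95 101 125 148 152 143 124 106  96  91  96]
 [ 98  98  93  96  94  94  97  98  95  94 100 109 133 143 150 138 128 113 107 105]]
```

The fingertip check shows the side camera agrees with the robot to about 1–2 px, so the truth lies between the two views: sleeve at about (481, 277). That is well within what the head grasp tolerates, so I'll descend and grasp the head.

>>> send_rows(series=[[0,0.18,-0.3,0,0,0,-0.3],[0,0,-0.6,0,0,0,-0.3],[0,0,-0.5,0,0,0,-0.3],[0,0,-0.33,0,0,0,-0.3],[0,0,0,0,0,0,-0.3]])

```text
time: 4.9
tool_pos: [0.4818, 0.2778, 0.1094]
tcp_rot: [3.14, 0.075, -0.004]
force: [0.5, 0.1, 0.8]
finger_gap: 0.649
grip_force: 0.0
```

>>> send_rows(series=[[0,0,0,0,0,0,0.1],[0,0,0,0,0,0,0.3],[0,0,0,0,0,0,0.4],[0,0,0,0,0,0,1],[0,0,0,0,0,0,1],[0,0,0,0,0,0,1]])

```text
time: 5.65
tool_pos: [0.4829, 0.2782, 0.111]
tcp_rot: [-3.141, -0.075, -0.001]
force: [-0.0, 0.2, 2.3]
finger_gap: 0.277
grip_force: 30.0
```

Gap is 25.5 mm at 30 N, so the 26 mm head is held. Lifting straight up.

>>> send_rows(series=[[0,0,0.3,0,0,0,1],[0,0,0.6,0,0,0,1],[0,0,0.8,0,0,0,1],[0,0,0.8,0,0,0,1],[0,0,0.8,0,0,0,1],[0,0,0.8,0,0,0,1],[0,0,0.8,0,0,0,1],[0,0,0,0,0,0,1]])

```text
time: 6.65
tool_pos: [0.484, 0.2785, 0.261]
tcp_rot: [-3.139, -0.075, -0.009]
force: [-0.0, -1.0, -0.9]
finger_gap: 0.281
grip_force: 30.0
```

```bash
python3 - <<'E'
from h import *
s=robot.read_state();print(s["time"],s["tool_pos"],s["force"],s["finger_gap"],R.from_rotvec(s["tcp_rot"]).as_matrix()[:,1:])
t=robot.grab_frame("top");sd=robot.grab_frame("side");np.savez("f3",t=t,s=sd)
p=s["tool_pos"]
# forceps tip expected: head mid grasp +0.122 when tip at .005
tip=p-[0,0,.106]; print(tip, proj("top",[tip]),proj("side",[tip]),proj("side",[p]))
x,y=proj("side",[tip])[0].astype(int)
tile([(sd,x,y-15,44,33),(t,150,210,48,36),(sd,x,y,24,18),(sd,240,215,32,24)],"pics/c5.png");print(x,y)
E
```

```text
6.65 [0.48399295 0.27851309 0.26102617] [-0.03589743 -0.97835918 -0.86212537] 0.2808478353447402 [[ 0.04784782  0.00558877]
 [-0.99885354  0.00174824]
 [-0.00147885 -0.99998285]]
[0.48399295 0.27851309 0.15502617] [[134.9894361  213.27496927]] [[193.3848283  248.43125673]] [[186.83179083 214.44008986]]
193 248
```

View pics/c5.png

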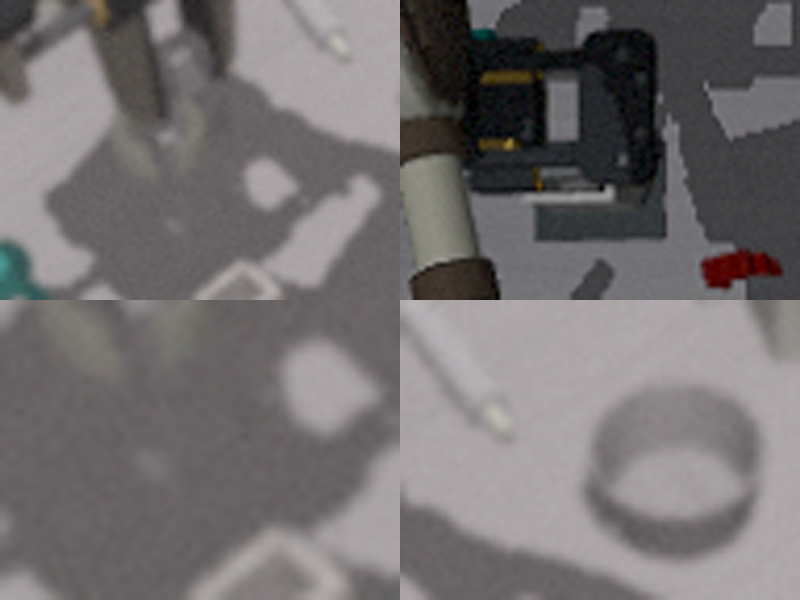

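Forceps are held upright, with plates visible below the fingers in the side view (tips blend into the shadow). The pot is seen round at lower right. Carrying them to above the rest.

>>> send_rows(series=[[-0.05,-0.5,0,0,0,0.46,1],[-0.05,-0.9,0,0,0,0.46,1],[-0.05,-1,0,0,0,0,1],[-0.05,-1,0,0,0,0,1],[-0.05,-1,0,0,0,0,1],[-0.05,-1,0,0,0,0,1],[-0.05,-1,0,0,0,0,1],[-0.05,-1,0,0,0,0,1]])

```text
time: 7.75
tool_pos: [0.4697, 0.0552, 0.2562]
tcp_rot: [-3.133, -0.219, 0.004]
force: [0.5, -0.6, -1.2]
finger_gap: 0.28
grip_force: 30.0
```

>>> send_rows(series=[[-0.05,-1,0,0,0,0,1],[-0.05,-1,0,0,0,0,1],[-0.05,-1,0,0,0,0,1],[-0.05,-1,0,0,0,0,1],[-0.05,-1,0,0,0,0,1],[-0.05,-1,0,0,0,0,1],[-0.05,-1,0,0,0,0,1],[-0.05,-1,0,0,0,0,1]])

```text
time: 8.75
tool_pos: [0.4578, -0.1845, 0.2562]
tcp_rot: [-3.132, -0.219, 0.003]
force: [-0.1, -0.5, -1.0]
finger_gap: 0.279
grip_force: 30.0
```

>>> send_rows(series=[[-0.05,-1,0,0,0,0,1],[-0.05,-1,0,0,0,0,1],[0,-0.8,0,0,0,0,1],[0,-0.45,-0.7,0,0,0,1],[0,0,-1,0,0,0,1],[0,0,-0.6,0,0,0,1],[0,0,0,0,0,0,1],[0,0,0,0,0,0,1]])

```text
time: 9.75
tool_pos: [0.4562, -0.2817, 0.1897]
tcp_rot: [3.133, 0.22, 0.002]
force: [-0.1, 0.4, -0.8]
finger_gap: 0.28
grip_force: 30.0
```

```bash
python3 - <<'E'
from h import *
s=robot.read_state();print(s["time"],s["tool_pos"],s["force"],s["finger_gap"],R.from_rotvec(s["tcp_rot"]).as_matrix()[:,1:])
t=robot.grab_frame("top");sd=robot.grab_frame("side");np.savez("f4",t=t,s=sd)
p=s["tool_pos"]; tip=p-[0,0,.106]
print(tip, proj("top",[tip]),proj("side",[tip,[.455,-.283,.045]]))
tile([(sd,368,155,32,24),(t,378,232,40,30),(sd,368,155,56,42),(t,301,178,24,18)],"pics/c6.png")
E
```

```text
9.75 [ 0.4561676  -0.28172259  0.18973064] [-0.08312224  0.42232322 -0.75629764] 0.2797422105496902 [[ 0.13969306  0.00116154]
 [-0.99019404 -0.00111549]
 [ 0.00126681 -0.9999987 ]]
[ 0.4561676  -0.28172259  0.08373064] [[383.74361007 233.95345462]] [[371.34444496 149.80209622]
 [369.62890792 160.52873764]]
```

View pics/c6.png

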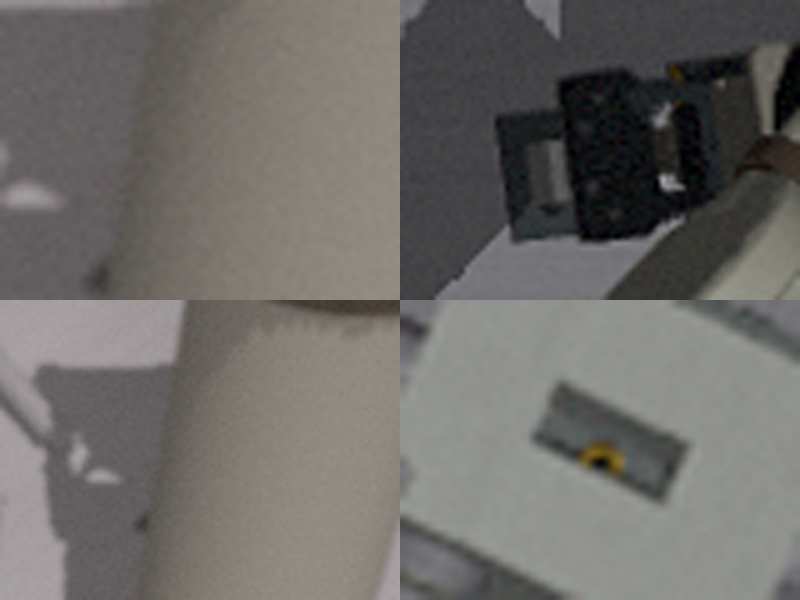

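The arm hides the rest in the side view and the gripper hides it in the top view; only the well and spacer are clear, unchanged. I'll insert by feel, watching the force.

>>> send_rows(series=[[0,0.02,-0.6,0,0,0,1],[0,0,-0.5,0,0,0,1],[0,0,-0.25,0,0,0,1],[0,0,-0.15,0,0,0,1],[0,0,0,0,0,0,1]])

```text
time: 10.48
tool_pos: [0.4556, -0.2808, 0.1434]
tcp_rot: [-3.134, -0.219, 0.0]
force: [-0.6, -0.3, -0.8]
finger_gap: 0.281
grip_force: 30.0
```

Tips are 8 mm below the rim with no contact force, so they're in. Continuing down to the floor.

>>> send_rows(series=[[0,0,-0.35,0,0,0,1],[0,0,-0.35,0,0,0,1],[0,0,-0.2,0,0,0,1],[0,0,-0.1,0,0,0,1],[0,0,0,0,0,0,1]])

```text
time: 11.1
tool_pos: [0.4556, -0.2808, 0.1135]
tcp_rot: [-3.134, -0.219, 0.0]
force: [0.3, -0.1, -0.7]
finger_gap: 0.281
grip_force: 30.0
```

>>> send_rows(series=[[0,0,-0.05,0,0,0,1],[0,0,-0.05,0,0,0,1],[0,0,0,0,0,0,1]])

```text
time: 11.48
tool_pos: [0.4559, -0.281, 0.111]
tcp_rot: [3.133, 0.219, 0.001]
force: [0.7, -0.0, 1.9]
finger_gap: 0.28
grip_force: 30.0
```

Floor contact at TCP z 0.111, as predicted. Opening gently and letting go.

>>> send_rows(series=[[0,0,0,0,0,0,0.35],[0,0,0,0,0,0,0.2],[0,0,0,0,0,0,-0.3],[0,0,0,0,0,0,-0.3],[0,0,0,0,0,0,-0.3],[0,0,0,0,0,0,-0.3]])

```text
time: 12.22
tool_pos: [0.4556, -0.2809, 0.1107]
tcp_rot: [3.134, 0.219, 0.0]
force: [-0.2, 0.1, -0.4]
finger_gap: 0.644
grip_force: 0.0
```

>>> send_rows(series=[[0,0,-0.3,0,0,0,-0.3],[0,0,-0.5,0,0,0,-0.3],[0,0,-0.5,0,0,0,-0.3],[0,0,-0.18,0,0,0,-0.3],[0,0,0,0,0,0,-0.3]])

```text
time: 12.85
tool_pos: [0.4553, -0.2805, 0.0656]
tcp_rot: [-3.133, -0.219, 0.001]
force: [0.4, 0.1, -0.4]
finger_gap: 0.652
grip_force: 0.0
```

>>> send_rows(series=[[0,0,0,0,0,0,0.0],[0,0,0,0,0,0,0.15],[0,0,0,0,0,0,0.22],[0,0,0,0,0,0,0.26],[0,0,0,0,0,0,0.3],[0,0,0,0,0,0,0.3]])

```text
time: 13.6
tool_pos: [0.4558, -0.281, 0.0665]
tcp_rot: [3.134, 0.219, 0.0]
force: [0.8, -0.1, 0.7]
finger_gap: 0.35
grip_force: 6.6
```

>>> send_rows(series=[[0,0,0.05,0,0,0,0.3],[0,0,0.15,0,0,0,0.3],[0,0,0.2,0,0,0,0.3],[0,0,0,0,0,0,0.3]])

```text
time: 14.1
tool_pos: [0.456, -0.2812, 0.0791]
tcp_rot: [3.133, 0.219, 0.002]
force: [-0.5, 0.1, -0.8]
finger_gap: 0.348
grip_force: 4.9
```

The plates are held at about 32 mm with 5 N and the forceps lift cleanly. Raising them, then carrying to above the well.

>>> send_rows(series=[[0,0,0.3,0,0,0,0.3],[0,0,0.6,0,0,0,0.3],[0,0,0.7,0,0,0,0.3],[0,0,0.7,0,0,0,0.3],[0,0,0.5,0,0,0,0.3],[0,0,0.3,0,0,0,0.3]])

```text
time: 14.85
tool_pos: [0.456, -0.2812, 0.1728]
tcp_rot: [3.133, 0.219, 0.002]
force: [-0.3, -0.6, -1.1]
finger_gap: 0.355
grip_force: 4.9
```

>>> send_rows(series=[[0.2,0.3,0,0,0,-0.5,0.3],[0.3,0.5,0,0,0,-0.7,0.3],[0.45,0.7,0,0,0,-0.7,0.3],[0.45,0.7,0,0,0,-0.7,0.3],[0.45,0.7,0,0,0,-0.7,0.3],[0.45,0.7,0,0,0,-0.7,0.3],[0.45,0.7,0,0,0,-0.7,0.3],[0.45,0.7,0,0,0,-0.7,0.3]])

```text
time: 15.85
tool_pos: [0.5517, -0.13, 0.171]
tcp_rot: [-3.078, 0.628, 0.002]
force: [0.1, 0.4, -0.7]
finger_gap: 0.35
grip_force: 4.9
```

>>> send_rows(series=[[0.45,0.6,0,0,0,-0.24,0.3],[0.35,0.5,0,0,0,0,0.3],[0.23,0.29,0,0,0,0,0.3],[0,0,0,0,0,0,0.3],[0,0,0,0,0,0,0.3]])

```text
time: 16.48
tool_pos: [0.5823, -0.0896, 0.1712]
tcp_rot: [3.071, -0.662, -0.0]
force: [-0.5, -0.3, -1.2]
finger_gap: 0.354
grip_force: 4.9
```

```bash
python3 - <<'E'
from h import *
s=robot.read_state();print(s["time"],s["tool_pos"],s["force"],s["finger_gap"],s["grip_force"],R.from_rotvec(s["tcp_rot"]).as_matrix()[:,1:])
sd=robot.grab_frame("side");t=robot.grab_frame("top");np.savez("f5",t=t,s=sd)
p=s["tool_pos"]; tip=p-[0,0,.061]
print(tip, proj("side",[tip,p,[.5848,-.088,.072]]))
E
```

```text
16.475 [ 0.58227276 -0.0896126   0.17122445] [-0.45104612 -0.29284671 -1.24473124] 0.354021269701623 4.903337806463242 [[-4.11897574e-01 -3.66581463e-04]
 [-9.11230090e-01 -2.02091329e-04]
 [ 3.35145744e-04 -9.99999912e-01]]
[ 0.58227276 -0.0896126   0.11022445] [[285.95679922 153.71307605]
 [286.71756317 135.21036428]
 [284.37374571 164.42893616]]
```

Lowering the tips to just above the mouth before looking.

>>> send_rows(series=[[0,0,-0.4,0,0,0,0.3],[0,0,-0.4,0,0,0,0.3],[0,0,-0.2,0,0,0,0.3],[0,0,0,0,0,0,0.3]])

```text
time: 17.08
tool_pos: [0.582, -0.0889, 0.1403]
tcp_rot: [-3.071, 0.661, 0.003]
force: [-0.1, -0.4, -0.7]
finger_gap: 0.35
grip_force: 4.9
```

```bash
python3 - <<'E'
from h import *
s=robot.read_state();print(s["time"],s["tool_pos"],s["force"])
sd=robot.grab_frame("side");np.savez("f6",s=sd);p=s["tool_pos"]
tip=p-[0,0,.061];y=np.array([-.412,-.911,0])
# draw nothing; predicted pixels of tips' lower outer/inner ends in crop coords (scale 12.5, origin 253,142)
for k in (-.0147,-.0117,.0117,.0147): print(k,((proj("side",[tip+k*y])[0]-[253,142])*12.5).round(0))
im=cv2.resize(sd[142:190,253:317],(800,600),interpolation=cv2.INTER_CUBIC);cv2.imwrite("pics/c7.png",im[:,:,::-1])
E
```

```text
17.075 [ 0.58195735 -0.0889302   0.14028016] [-0.13439322 -0.43701315 -0.73286686]
-0.0147 [339. 276.]
-0.0117 [353. 273.]
0.0117 [459. 246.]
0.0147 [473. 243.]
```

View pics/c7.png

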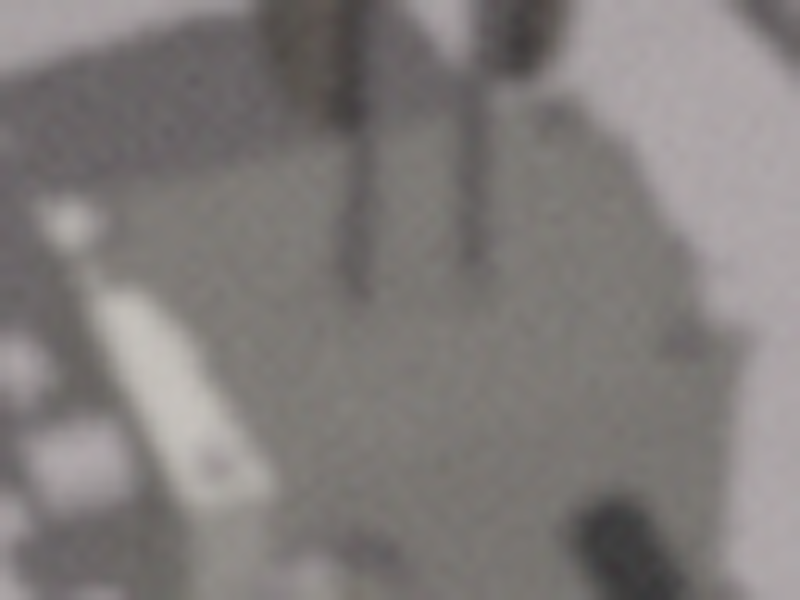

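The side crop shows the two dark tips ending at (358,297) and (475,265). Dropped to mouth level they sit over the pocket, slightly to the -y side where the spacer is. I'll shift 1 mm in +x_well and descend watching the force.

>>> send_rows(series=[[0.04,-0.02,-0.2,0,0,0,0.3],[0,0,-0.25,0,0,0,0.3],[0,0,-0.15,0,0,0,0.3],[0,0,0,0,0,0,0.3]])

```text
time: 17.62
tool_pos: [0.5833, -0.0896, 0.1226]
tcp_rot: [-3.071, 0.661, 0.002]
force: [-0.6, -0.6, -0.8]
finger_gap: 0.352
grip_force: 4.9
```

In the mouth with no force. Continuing in two steps past the spacer's top.

>>> send_rows(series=[[0,0,-0.3,0,0,0,0.3],[0,0,-0.25,0,0,0,0.3],[0,0,-0.15,0,0,0,0.3],[0,0,0,0,0,0,0.3]])

```text
time: 18.12
tool_pos: [0.5834, -0.0896, 0.1017]
tcp_rot: [-3.071, 0.661, 0.002]
force: [0.3, -0.3, -1.2]
finger_gap: 0.352
grip_force: 4.9
```

>>> send_rows(series=[[0,0,-0.1,0,0,0,0.3],[0,0,-0.08,0,0,0,0.3],[0,0,0,0,0,0,0.3]])

```text
time: 18.5
tool_pos: [0.5836, -0.0897, 0.0967]
tcp_rot: [-3.071, 0.661, 0.001]
force: [0.6, 0.0, -0.1]
finger_gap: 0.353
grip_force: 4.9
```

>>> send_rows(series=[[0,0,-0.08,0,0,0,0.3],[0,0,0,0,0,0,0.3]])

```text
time: 18.75
tool_pos: [0.5836, -0.0897, 0.0943]
tcp_rot: [-3.071, 0.661, 0.001]
force: [-0.3, -0.3, -0.5]
finger_gap: 0.354
grip_force: 4.9
```

>>> send_rows(series=[[0,0,0,0,0,0,0.34],[0,0,0,0,0,0,0.37],[0,0,0,0,0,0,0.4],[0,0,0,0,0,0,1],[0,0,0,0,0,0,1],[0,0,0,0,0,0,1]])

```text
time: 19.5
tool_pos: [0.5837, -0.0897, 0.0945]
tcp_rot: [3.071, -0.661, 0.0]
force: [-0.4, -1.2, -0.5]
finger_gap: 0.303
grip_force: 30.0
```

Plates stopped at 27.9 mm, which is the spacer held. Lifting gently.

>>> send_rows(series=[[0,0,0.1,0,0,0,1],[0,0,0.25,0,0,0,1],[0,0,0.4,0,0,0,1],[0,0,0.5,0,0,0,1],[0,0,0.6,0,0,0,1],[0,0,0.6,0,0,0,1],[0,0,0.5,0,0,0,1],[0,0,0.2,0,0,0,1]])

```text
time: 20.5
tool_pos: [0.5843, -0.09, 0.1906]
tcp_rot: [3.071, -0.661, 0.003]
force: [0.3, -1.0, -0.4]
finger_gap: 0.304
grip_force: 30.0
```

```bash
python3 - <<'E'
from h import *
s=robot.read_state();print(s["time"],s["tool_pos"],s["force"],s["finger_gap"],s["grip_force"])
sd=robot.grab_frame("side");t=robot.grab_frame("top");np.savez("f7",t=t,s=sd)
for n,im in (("side",sd),("top",t)):
    a=im.astype(int); m=(a[:,:,0]-a[:,:,2]>45)&(a[:,:,1]-a[:,:,2]>20)
    k,l,st,c=cv2.connectedComponentsWithStats(m.astype(np.uint8))
    print(n,[(c[i].round(1).tolist(),int(st[i,4])) for i in range(1,k) if st[i,4]>3])
p=s["tool_pos"];print("exp",proj("side",[p-[0,0,.0545]]),proj("side",[[.585,-.09,.037]]))
# pot from f0: rim in side & top by blackhat-free hand picks
e=lambda n,x,y,o,z:plane(n,[(o[0]+x/6.25,o[1]+y/6.25)],z)[0]*1000
for nm,px in (("L",(112,151)),("R",(300,151)),("T",(206,60)),("B",(206,243))): print("top",nm,e("top",*px,(205,170),.038).round(1))
for nm,px in (("L",(115,145)),("R",(288,145)),("T",(200,68)),("B",(200,208))): print("side",nm,e("side",*px,(220,193),.038).round(1))
E
```

```text
20.5 [ 0.58432733 -0.08996806  0.19063559] [ 0.28805203 -0.98643991 -0.42990109] 0.3044487914474243 29.999808927532285
side [([301.4, 83.8], 5)]
top [([305.8, 173.8], 4)]
exp [[285.78117911 145.56319696]] [[284.48119321 173.56621255]]
top L [545.6  96.2  38. ]
top R [547.6  23.9  38. ]
top T [582.1  61.1  38. ]
top B [511.   59.1  38. ]
side L [560.   96.1  38. ]
side R [513.   47.6  38. ]
side T [566.1  45.   38. ]
side B [513.9  93.6  38. ]
```

The gap still reads 28 mm, so the spacer is held and clear of the well. Pot centre estimates: top (546,60), side (539,70), so I'll aim at (543,64). Carrying over.

>>> send_rows(series=[[-0.06,0.2,0,0,0,0,1],[-0.12,0.45,0,0,0,0,1],[-0.2,0.7,0,0,0,0,1],[-0.2,0.75,0,0,0,0,1],[-0.2,0.75,0,0,0,0,1],[-0.2,0.75,0,0,0,0,1],[-0.2,0.75,0,0,0,0,1],[-0.15,0.5,0,0,0,0,1]])

```text
time: 21.6
tool_pos: [0.5432, 0.0577, 0.1891]
tcp_rot: [-3.072, 0.659, 0.0]
force: [-0.7, -0.3, -1.0]
finger_gap: 0.302
grip_force: 30.0
```

>>> send_rows(series=[[-0.05,0.28,0,0,0,0,1],[0,0,-0.4,0,0,0,1],[0,0,-0.5,0,0,0,1],[0,0,-0.6,0,0,0,1],[0,0,-0.5,0,0,0,1],[0,0,-0.4,0,0,0,1],[0,0,-0.2,0,0,0,1],[0,0,0,0,0,0,1]])

```text
time: 22.6
tool_pos: [0.5422, 0.0642, 0.1107]
tcp_rot: [3.071, -0.661, -0.001]
force: [-1.1, -0.1, -0.6]
finger_gap: 0.299
grip_force: 30.0
```

>>> send_rows(series=[[0,0,-0.3,0,0,0,1],[0,0,-0.35,0,0,0,1],[0,0,-0.2,0,0,0,1],[0,0,0,0,0,0,1]])

```text
time: 23.1
tool_pos: [0.5417, 0.0642, 0.0847]
tcp_rot: [3.071, -0.661, -0.002]
force: [-1.1, 0.3, -0.7]
finger_gap: 0.302
grip_force: 30.0
```

```bash
python3 - <<'E'
from h import *
s=robot.read_state();print(s["time"],s["tool_pos"],s["force"],s["finger_gap"])
sd=robot.grab_frame("side");np.savez("f8",s=sd)
im=cv2.resize(sd[175:247,204:300],(800,600),interpolation=cv2.INTER_CUBIC);im=cv2.convertScaleAbs(im,alpha=1.4);cv2.imwrite("pics/c8.png",im[:,:,::-1])
print(((proj("side",[s["tool_pos"]-[0,0,.061]])-[204,175])*8.333))
E
```

```text
23.1 [0.54174927 0.06423911 0.08469517] [-1.13597067  0.25998233 -0.72819748] 0.3019887830383542
[[409.50102801 350.6862296 ]]
```

View pics/c8.png

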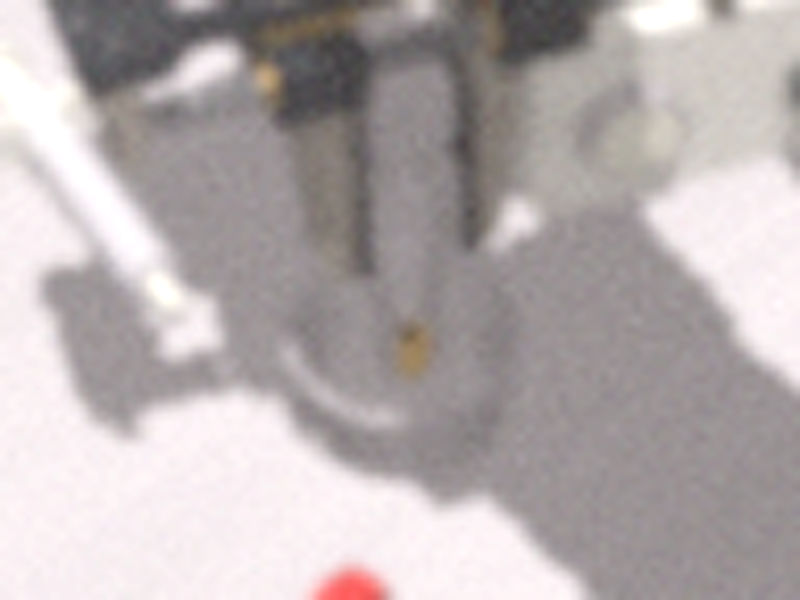

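The last picture shows the brass spacer at (413,350), between the tips and well inside the pot's rim (rim spans x of about 285–510). Lowering about 10 mm more and releasing slowly.

>>> send_rows(series=[[0,0,-0.2,0,0,0,1],[0,0,-0.15,0,0,0,1],[0,0,0,0,0,0,1]])

```text
time: 23.52
tool_pos: [0.5419, 0.0642, 0.0744]
tcp_rot: [3.071, -0.661, -0.002]
force: [-0.2, -0.2, -0.4]
finger_gap: 0.304
grip_force: 30.0
```

>>> send_rows(series=[[0,0,0,0,0,0,0.38],[0,0,0,0,0,0,0.35],[0,0,0,0,0,0,0.32],[0,0,0,0,0,0,0.3],[0,0,0,0,0,0,0.3],[0,0,0,0,0,0,0.3]])

```text
time: 24.28
tool_pos: [0.5423, 0.0642, 0.075]
tcp_rot: [3.071, -0.661, 0.0]
force: [-0.0, 0.2, -1.0]
finger_gap: 0.349
grip_force: 4.9
```

>>> send_rows(series=[[0,0,0.15,0,0,0,0.3],[0,0,0.3,0,0,0,0.3],[0,0,0.5,0,0,0,0.3],[0,0,0.6,0,0,0,0.3],[0,0,0.6,0,0,0,0.3],[0,0,0.6,0,0,0,0.3],[0,0,0.5,0,0,0,0.3],[0,0,0.2,0,0,0,0.3]])

```text
time: 25.28
tool_pos: [0.5429, 0.0641, 0.1799]
tcp_rot: [-3.071, 0.661, -0.003]
force: [0.2, -0.4, -1.2]
finger_gap: 0.352
grip_force: 4.9
```

```bash
python3 - <<'E'
from h import *
s=robot.read_state();print(s["time"],s["tool_pos"],s["force"],s["finger_gap"],s["grip_force"])
sd=robot.grab_frame("side");a=sd[175:247,204:300].astype(int)
m=(a[:,:,0]-a[:,:,2]>25);k,l,st,c=cv2.connectedComponentsWithStats(m.astype(np.uint8))
for i in range(1,k):
    if st[i,4]>2: q=c[i]+[204,175]; print(q,st[i,4],a[int(c[i][1]),int(c[i][0])],plane("side",[q],.015)[0]*1000)
E
```

```text
25.275 [0.54289187 0.0641004  0.17990392] [ 0.16754309 -0.42783705 -1.16867918] 0.3522427471443012 4.903974160552025
[252.5        220.77777778] 18 [102  85  62] [539.56104789  68.71191184  15.        ]
[245.57575758 244.75757576] 33 [171  82  80] [497.226875   130.72120922  15.        ]
```

The spacer is seen in the pot at about (540,69) mm, alone and clear of the forceps. Carrying the forceps back to above the rest.

>>> send_rows(series=[[-0.1,-0.3,0,0,0,0.5,0.3],[-0.15,-0.5,0,0,0,0.7,0.3],[-0.2,-0.7,0,0,0,0.7,0.3],[-0.2,-0.8,0,0,0,0.7,0.3],[-0.2,-0.8,0,0,0,0.7,0.3],[-0.2,-0.8,0,0,0,0.7,0.3],[-0.2,-0.8,0,0,0,0.7,0.3],[-0.2,-0.8,0,0,0,0.7,0.3]])

```text
time: 26.32
tool_pos: [0.4981, -0.1014, 0.1778]
tcp_rot: [-3.135, -0.185, 0.002]
force: [0.8, 0.0, -1.4]
finger_gap: 0.346
grip_force: 4.9
```

>>> send_rows(series=[[-0.2,-0.8,0,0,0,0.25,0.3],[-0.2,-0.8,0,0,0,0,0.3],[-0.2,-0.8,0,0,0,0,0.3],[-0.2,-0.8,0,0,0,0,0.3],[-0.2,-0.8,0,0,0,0,0.3],[-0.2,-0.8,0,0,0,0,0.3],[-0.15,-0.7,0,0,0,0,0.3],[-0.1,-0.5,0,0,0,0,0.3]])

```text
time: 27.32
tool_pos: [0.455, -0.2817, 0.1781]
tcp_rot: [-3.133, -0.22, 0.001]
force: [0.4, 0.0, -0.7]
finger_gap: 0.351
grip_force: 4.9
```

>>> send_rows(series=[[0,0,-0.3,0,0,0,0.3],[0,0,-0.4,0,0,0,0.3],[0,0,-0.3,0,0,0,0.3],[0,0,0,0,0,0,0.3]])

```text
time: 27.82
tool_pos: [0.4548, -0.2797, 0.1471]
tcp_rot: [-3.132, -0.222, 0.003]
force: [-0.9, 0.2, -1.3]
finger_gap: 0.353
grip_force: 4.9
```

```bash
python3 - <<'E'
from h import *
s=robot.read_state();M=R.from_rotvec(s["tcp_rot"]).as_matrix();print(s["time"],s["tool_pos"],s["force"],s["finger_gap"],M[:,1:],np.degrees(np.arctan2(M[1,1],M[0,1])))
E
```

```text
27.825 [ 0.45482323 -0.27968522  0.14710943] [-0.85390422  0.22974927 -1.31751137] 0.35291953147128646 [[ 0.14105798 -0.00186483]
 [-0.98999896  0.00192742]
 [-0.0021712  -0.9999964 ]] -81.89090891476124
```

>>> send_rows(series=[[0.03,-0.04,-0.4,0,0,0,0.3],[0,0,-0.5,0,0,0,0.3],[0,0,-0.45,0,0,0,0.3],[0,0,-0.25,0,0,0,0.3],[0,0,0,0,0,0,0.3]])

```text
time: 28.45
tool_pos: [0.4558, -0.2817, 0.0997]
tcp_rot: [-3.133, -0.221, 0.002]
force: [-0.4, -0.7, -1.4]
finger_gap: 0.352
grip_force: 4.9
```

In the rest's pocket with no contact force. Lowering to the floor.

>>> send_rows(series=[[0,0,-0.35,0,0,0,0.3],[0,0,-0.35,0,0,0,0.3],[0,0,-0.22,0,0,0,0.3],[0,0,-0.1,0,0,0,0.3],[0,0,0,0,0,0,0.3]])

```text
time: 29.08
tool_pos: [0.4562, -0.282, 0.0697]
tcp_rot: [-3.134, -0.221, 0.0]
force: [0.4, 0.3, -0.9]
finger_gap: 0.347
grip_force: 4.9
```

>>> send_rows(series=[[0,0,-0.06,0,0,0,0.3],[0,0,-0.04,0,0,0,0.3],[0,0,-0.02,0,0,0,0.3],[0,0,0,0,0,0,0.3]])

```text
time: 29.58
tool_pos: [0.4564, -0.2821, 0.0665]
tcp_rot: [3.134, 0.221, 0.0]
force: [-0.0, 0.2, 0.2]
finger_gap: 0.355
grip_force: 4.5
```

On the floor (Fz rose to about +0.2). Opening gently and retreating straight up.

>>> send_rows(series=[[0,0,0,0,0,0,0.25],[0,0,0,0,0,0,0.18],[0,0,0,0,0,0,0],[0,0,0,0,0,0,-0.3],[0,0,0,0,0,0,-0.3],[0,0,0,0,0,0,-0.3]])

```text
time: 30.32
tool_pos: [0.4562, -0.282, 0.0663]
tcp_rot: [-3.134, -0.221, 0.0]
force: [-0.1, -0.3, -0.3]
finger_gap: 0.649
grip_force: 0.0
```

>>> send_rows(series=[[0,0,0.3,0,0,0,-0.3],[0,0,0.6,0,0,0,-0.3],[0,0,0.8,0,0,0,-0.3],[0,0,0.8,0,0,0,-0.3],[0,0,0.8,0,0,0,-0.3],[0,0,0.8,0,0,0,-0.3],[0,0,0.8,0,0,0,-0.3],[0,0,0,0,0,0,-0.3]])

```text
time: 31.32
tool_pos: [0.4575, -0.2832, 0.2167]
tcp_rot: [3.129, 0.221, 0.007]
force: [0.3, -1.1, -0.9]
finger_gap: 0.648
grip_force: 0.0
```

```bash
python3 - <<'E'
from h import *
s=robot.read_state();print(s["time"],s["tool_pos"],s["force"],s["finger_gap"],s["grip_force"])
t=robot.grab_frame("top");np.savez("f9",t=t,s=robot.grab_frame("side"))
a=t.astype(int);m=(a[:,:,0]-a[:,:,2]>20)&(np.indices(m.shape if 0 else a.shape[:2])[1]<330)
k,l,st,c=cv2.connectedComponentsWithStats(m.astype(np.uint8))
print([(c[i].round(1).tolist(),int(st[i,4]),(plane("top",[c[i]],.015)[0]*1000).round().tolist()) for i in range(1,k) if st[i,4]>3])
E
```

```text
31.325 [ 0.45750823 -0.28324616  0.21674794] [ 0.25584124 -1.0584494  -0.91434415] 0.648265303813393 0.0
[([237.0, 195.9], 21, [545.0, 63.0, 15.0]), ([182.2, 237.6], 125, [440.0, 192.0, 15.0])]
```

The spacer is in the pot at about (545,63), also by the top view. Moving aside and checking the forceps numerically.

>>> send_rows(series=[[0,0.5,0,0,0,0,-0.3],[0,1,0,0,0,0,-0.3],[0,1,0,0,0,0,-0.3],[0,1,0,0,0,0,-0.3],[0,1,0,0,0,0,-0.3],[0,1,0,0,0,0,-0.3],[0,0.5,0,0,0,0,-0.3],[0,0,0,0,0,0,-0.3]])

```text
time: 32.42
tool_pos: [0.4559, -0.1011, 0.2128]
tcp_rot: [-3.133, -0.224, 0.001]
force: [0.5, -0.6, 0.5]
finger_gap: 0.651
grip_force: 0.0
```

```bash
python3 - <<'E'
from h import *
t=robot.grab_frame("top");f=np.load("f0.npz")["t"]
d=np.abs(t.astype(int)-f.astype(int)).max(2)
np.set_printoptions(linewidth=220)
a=t.astype(int).mean(2).astype(int)
print(a[218:250,362:400]);
print("head exp px",proj("top",[[.4555,-.281,.13],[.4555,-.281,.05]]))
m=d[205:265,340:430]>25
k,l,st,c=cv2.connectedComponentsWithStats(m.astype(np.uint8)); print([( (c[i]+[340,205]).round(1).tolist(),st[i].tolist()) for i in range(1,k) if st[i,4]>8])
E
```

```text
[[141 143 140 ...  96 118 119]
 [145 143 142 ... 106 124 121]
 [143 143 144 ... 119 122 124]
 ...
 [108 109 109 ...  82 108 107]
 [101 103 107 ... 109 108 106]
 [ 99 102 103 ... 107 106 103]]
head exp px [[389.76312153 233.29733716]
 [379.16109902 234.86890285]]
[([371.7, 230.5], [0, 0, 68, 60, 1924])]
```

```bash
python3 - <<'E'
from h import *
t=robot.grab_frame("top");f=np.load("f0.npz")["t"]
np.set_printoptions(linewidth=220,threshold=99999)
print(t.mean(2).astype(int)[222:246,366:402]);print();print(f.mean(2).astype(int)[226:242,376:402])
E
```

```text
[[144 144 144 143 142 142 142 140 138 137 137 137 138 135 136 135 135 132 132 132 131 131 131 129 130 122  69  46  64  92 111 125 127 125 124 124]
 [142 143 143 142 144 143 143 140 142 141 140 138 139 137 137 135 136 135 134 134 131 130 130 130 130 109  55  45  66  91 115 128 127 125 124 126]
 [144 145 143 143 143 141 142 142 142 140 140 143 138 139 138 135 138 136 136 133 133 134 133 136 125  87  50  57  87 102 125 129 127 128 127 124]
 [142 140 144 144 143 145 143 143 143 144 141 141 141 139 139 137 138 138 138 137 134 135 133 130 112  62  49  84  98 116 130 130 130 128 128 129]
 [141 140 143 142 143 143 144 141 144 142 143 142 140 140 139 143 141 139 137 137 135 136 136 128  86  48  71  94 110 126 133 127 127 129 129 128]
 [141 140 142 142 142 142 141 142 142 144 143 141 141 140 141 142 137 138 139 136 139 139 138 108  64  45  77  96 116 132 131 130 131 129 129 127]
 [137 138 140 141 142 141 143 140 141 144 143 144 142 144 143 142 140 142 139 140 138 140 127  89  48  68  89 109 130 135 132 132 132 130 132 129]
 [136 135 137 140 139 142 143 141 144 144 142 142 143 141 140 141 140 1
[... 3442 characters left out ...]
 133 141 133 110 109 107 109 108 111 105 108 107 106 108]
 [ 47  17  24  14  56  65  67  56  50  49  43  45 130 139 137 114 111 109 108 109 111 112 110 111 109 110]
 [ 57  49  27  19  40  50  53  42  42  41  44  59 108 136 141 108 105 107 106 108 104 107 104 107 104 102]
 [ 42  34  26  36  67  87  94 109 114 130 137 136 139 139 140 113 107 105 109 107 104 106 108 105 105 106]
 [119 135 133 137 135 136 135 135 140 142 142 142 142 144 141 124 109 109 108 108 107 107 106 106 108 106]
 [140 143 143 143 143 142 145 131 124 108 101 102  83  61  57 107 112 109 106 109 110 107 107 109 112 110]
 [117 108 105  96  87  74  68  59  62  57  56  55  51  47  41 113 111 110 106 107 109 109 110 107 105 107]]
```

The arm itself still covers the rest in the top view. Moving further aside.

>>> send_rows(series=[[0,1,0,0,0,0,-0.3],[0,1,0,0,0,0,-0.3],[0,1,0,0,0,0,-0.3],[0,1,0,0,0,0,-0.3],[0,1,0,0,0,0,-0.3],[0,1,0,0,0,0,-0.3],[0,0.5,0,0,0,0,-0.3],[0,0,0,0,0,0,-0.3]])

```text
time: 33.52
tool_pos: [0.4564, 0.0928, 0.2132]
tcp_rot: [3.133, 0.222, -0.0]
force: [-0.3, 0.8, -0.4]
finger_gap: 0.652
grip_force: 0.0
```

```bash
python3 - <<'E'
from h import *
t=robot.grab_frame("top");f=np.load("f1.npz")["t"]
np.set_printoptions(linewidth=220,threshold=99999)
print(t.mean(2).astype(int)[224:246,368:402])
d=np.abs(t.astype(int)-f.astype(int)).max(2)[215:255,350:410]>22
k,l,st,c=cv2.connectedComponentsWithStats(d.astype(np.uint8)); print([((c[i]+[350,215]).round(1).tolist(),st[i].tolist()) for i in range(1,k) if st[i,4]>8])
E
```

```text
[[ 46  47  44  50  43  48  37  17  17  23  25  22  24  26  21  27  22  26  44  45  74 100 108 107 107 102 104 108 108 104 107 107 107 107]
 [ 46  51  50  44  47  36  32  28  28  28  29  17  32  24  32  26  22  21  43  48  73 100 106 105 105 106 100 106 104 106 105 104 110 105]
 [ 49  36  33  35  35  25  22  22  23  31  26  21  24  28  22  24  26  26  40  44  54 102 108 104 108 107 106 105 104 106 104 107 106 104]
 [ 32  21  24  29  20  14  25  28  27  29  23  26  25  26  26  20  23  29  46  52  80 107 107 108 104 105 105 105 106 105 106 107 105 106]
 [ 14  24  23  26  18  24  21  27  26  25  38  38  44  51  56  65  70  69  74  76 120 122 111 106 110 107 107 109 111 107 108 109 105 106]
 [ 19  23  48  68  68  83  87  60  70  71  69  70  75  74  79  78  81  78  79  76 126 130 109 106 108 108 106 105 105 108 106 103 108 108]
 [122 122 121 125 124 116  85  77  77  75  77  76  82  78  77  71  63  63  57  70 122 125 109 105 102  84  87 108 107 108 106 107 103 105]
 [144 137 137 140 140 125  67  75  83  90  96  84  67  55  50  54  62  75  85  95 111 113 109 102  97 101 102  91 106 107 104 1
[... 1338 characters left out ...]
55  54  50  42  41 104 107 107 103 103 105 104 102 103 102 104]
 [ 64  92 109  99  89  81  68  67  57  52  57  51  53  46  44  42  53  47  45  48  41  49  43  92 105 110 106 106 104 106 106 105 105 106]
 [ 49  57  55  55  52  50  44  46  46  47  47  42  48  49  45  45  47  46  49  49  49  53  42  74 107 103 101 101 106 103 105 101 101 103]
 [ 46  46  46  43  48  44  49  42  48  46  44  47  46  51  46  48  49  48  46  48  50  49  48  78 107 104 104 102 100 101 102 102 100 101]
 [ 44  49  49  49  45  51  49  47  50  45  52  47  52  46  46  53  47  47  47  49  48  43  45  58 108 104 103 105 105 101 103 102 101 104]]
[([378.8, 222.2], [24, 5, 11, 6, 38]), ([380.9, 232.3], [21, 12, 20, 11, 113])]
```

The forceps stand in the rest: the head is outlined at about (390,233) px, exactly where an upright head at 130 mm should appear. The spacer is in the pot and the arm is clear. Handing in.

```bash
python3 -c "
from station import robot
print(robot.sign_off())"
```

```text
the job is handed in; nothing more can be done
None
```

I've handed the job in at 33.5 s of the 69 s allowed, and no verdict was shown: the spacer is in the pot, the forceps stand let go and upright in the low rest, and no move came near the bystanders, though I didn't re-measure them or the pot's tilt at the end.

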